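# Bring the red ink round and stand it on the scale

### The job

The wire guard leaves only the front of the revolving ink carousel open: turn the carousel until the red pot stands in the middle of the open front, then take the red pot out and set it down upright, without dropping it, in the middle of the scale's pan. Leave the other pots standing in the carousel and do not disturb the bottle and the cup on the table.

Things in the scene. Friction and masses are not known exactly. Their poses are not given: they have to be found in the camera images.
- stand: Fixed stand of the ink carousel. Origin on the table, on the vertical turning axis. Its -x points to the middle of the open front. Four blue posts, 14 mm thick, at x = -35 and +195 mm, y = +-205 mm of this frame, carry a wire guard. Position and yaw vary.
- guard_edge (a point): Middle of the front edge bar (10 mm thick) of the level wire guard, 175 mm above the table, 45 mm in front (stand -x) of the turning axis. From this edge the guard covers everything back to 195 mm behind the axis and 205 mm to both sides of it. Only in front of this edge can the turntable be reached from above.
- front_spot (a point): Middle of the open front: 105 mm in front of the turning axis (stand -x), 35 mm above the table, the height of the turntable's deck. A pot brought to the front stands with its underside here.
- turntable: Revolving grey disc, radius 180 mm; turns both ways without limit about the stand's axis; friction (0.25 N m, 1.5 N at a post) holds it where it is left. Origin on the axis 22 mm above the table; deck top 13 mm higher. Five compartments at 180, 252, 324, 36 and 108 degrees from its +x, counter-clockwise from above; each pot's centre is 105 mm from the axis. Lip 12 mm high at radius 148 mm.
- hub_top (a point): Top of the turntable's hub (radius 38 mm), on the axis, 105 mm above the table. Midway between the compartments, at 216, 288, 0, 72 and 144 degrees from the turntable's +x, stand a radial divider fin (4 mm thick, 30 mm above the deck, from hub to lip) and, 165 mm from the axis, an upright orange push post (14 mm thick, top 90 mm above the deck, 125 mm above the table).
- pot_red: lidded ink pot, upright cylinder 60 mm in diameter and 90 mm tall, about 0.35 kg, white with a red band and red lid. Origin: centre of its underside, z up. The pot that is wanted. Starts in a compartment away from the open front; which one varies.
- scale: Low white electronic scale fixed on the table, 215 mm (x) by 165 mm (y), 37 mm high, with a round steel pan 130 mm in diameter on top and a dark display strip on its side towards the robot (-x). Origin on the table under the pan's centre.
- pan (a point): Centre of the top face of the scale's pan, 48 mm above the table.
- pot_black: lidded ink pot, upright cylinder 60 mm in diameter and 90 mm tall, about 0.35 kg, white with a black band and black lid. Origin: centre of its underside, z up. Bystander standing in one of the compartments.
- pot_yellow: lidded ink pot, upright cylinder 60 mm in diameter and 90 mm tall, about 0.35 kg, white with a yellow band and yellow lid. Origin: centre of its underside, z up. Bystander standing in one of the compartments.
- pot_blue: lidded ink pot, upright cylinder 60 mm in diameter and 90 mm tall, about 0.35 kg, white with a blue band and blue lid. Origin: centre of its underside, z up. Bystander standing in one of the compartments.
- pot_green: lidded ink pot, upright cylinder 60 mm in diameter and 90 mm tall, about 0.35 kg, white with a green band and green lid. Origin: centre of its underside, z up. Bystander standing in one of the compartments.
- bottle: Bystander: upright amber bottle, 68 mm in diameter, 210 mm tall, standing beyond the scale. Origin: centre of its underside.
- cup: Bystander: upright white mixing cup, 80 mm across the rim, 95 mm tall, standing between the robot, the carousel and the scale. Origin: centre of its underside.
There are look-alikes about, which are no part of the job. What is shaped like the pot_red but orange is not meant.

How it is judged:
On the way:
1. the carousel has been turned so that the red pot stands on it in the open front (within 45 mm of the front spot), at rest (horizontal distance between pot_red and front_spot below 0.045 m and z of pot_red in the frame of turntable between 0.006 and 0.02 m and angle between pot_red's own z axis and vertical below 0.12 rad and angular speed of turntable below 0.1 rad/s), for 0.2 s.
At the end, for the whole second after the job is handed in: The red pot stands upright (within 0.08 rad) and still on the scale's pan, its centre within 30 mm of the pan's centre; the carousel is still and the other four pots stand upright in its compartments, on the deck, between 60 and 130 mm from its axis (horizontal distance between pot_red and pan below 0.03 m and z of pot_red in the frame of pan between -0.006 and 0.006 m and angle between pot_red's own z axis and vertical below 0.08 rad and linear speed of pot_red below 0.02 m/s and angular speed of turntable below 0.05 rad/s and angle between each of pot_black, pot_yellow, pot_blue, pot_green's own z axis and vertical below 0.12 rad and z of pot_black in the frame of turntable between 0.006 and 0.022 m and horizontal distance between pot_black and turntable between 0.06 and 0.13 m and z of pot_yellow in the frame of turntable between 0.006 and 0.022 m and horizontal distance between pot_yellow and turntable between 0.06 and 0.13 m and z of pot_blue in the frame of turntable between 0.006 and 0.022 m and horizontal distance between pot_blue and turntable between 0.06 and 0.13 m and z of pot_green in the frame of turntable between 0.006 and 0.022 m and horizontal distance between pot_green and turntable between 0.06 and 0.13 m); the robot touches nothing.
It fails at once if another pot is tipped (over 0.35 rad) or lifted out of the carousel ((angle between pot_black's own z axis and vertical above 0.35 rad or z of pot_black in the frame of turntable above 0.045 m) or (angle between pot_yellow's own z axis and vertical above 0.35 rad or z of pot_yellow in the frame of turntable above 0.045 m) or (angle between pot_blue's own z axis and vertical above 0.35 rad or z of pot_blue in the frame of turntable above 0.045 m) or (angle between pot_green's own z axis and vertical above 0.35 rad or z of pot_green in the frame of turntable above 0.045 m)).
It fails at once if the bottle or the cup is shifted by more than 30 mm or tipped ((distance of bottle from where it was at the start of the episode above 0.03 m or angle between bottle's own z axis and vertical above 0.35 rad) or (distance of cup from where it was at the start of the episode above 0.03 m or angle between cup's own z axis and vertical above 0.35 rad)).
It fails at once if the red pot is dropped or thrown (free of the fingers and faster than 0.7 m/s) (linear speed of pot_red above 0.7 m/s and contact force between the fingers and pot_red below 0.1 N).
It fails at once if the red pot is tipped over (angle between pot_red's own z axis and vertical above 0.8 rad).
It also fails if it takes over 72 s, if anything falls off the work surface, if the arm or the gripper's body presses on something with over 40 N, if the wrist force passes 120 N, or if a joint passes its speed limit or range.

### The arm

A 6-joint arm with a two-finger parallel gripper is mounted at the origin on the work surface. World frame = base frame: x ahead of the robot, y to its left, z up, the work surface at z = 0. Lengths are in m, angles in rad, forces in N, time in s.
With the tool pointing down it reaches from about 0.3 to 0.875 m from the base axis. Payload 6.4 kg.
Tool frame: the origin (TCP) lies at the very end of the fingers, on their centre line; the grasp point (between the pads) lies ctrl.pinch_z behind it (ctrl.pinch_z is the distance from the TCP to the grasp point, in m); y points along the fingers, z is the direction in which the jaws open and shut, and the axes are right-handed (so a half turn about y gives the same grasp; the last joint's range is limited). The gripper opens to 85 mm and grips with 20 to 120 N. Pads are 22 mm wide; open, the fingers measure 114 mm over their backs; the gripper's body (76 mm by 85 mm) begins 54 mm behind the grasp point. The pads swing forward as they close: fully open they stand 13 mm farther back than shut.
Start: joints at [1.016, 0.181, 1.607, -0, 1.354, -0.206], TCP at [0.197, 0.54, 0.231] pointing down, gripper open.
Joint ranges: [-2.99, 2.99], [-0.89, 2.07], [0.3, 2.58], [-1.14, 4.28], [0, 2.63], [-3.12, 3.12]. Speed limits (rad/s): [2.57, 2.57, 3.01, 3.14, 3.14, 3.14].

### API

Orientations are given as a unit quaternion [w, x, y, z].
In Python, from bench import ctrl gives the robot as it stands.
- The arm moves only by the shell command python3 -m pendant 'ROWS'. ROWS is JSON, one flat list of numbers, 7 for each row, row after row: the shift along the world's x, y, z in m, then the turn, a rotation vector about the world's x, y, z in degrees, then the finger opening in m, from 0 to 0.0854. In form: [tx, ty, tz, rx, ry, rz, hand, tx, ty, tz, rx, ry, rz, hand, ...]. A call has 1 to 12 rows; each row shifts and turns the commanded pose from where the row before left it; what a row does not reach is not made up. A row lasts 1/8 s, in which the tool goes at most 62.5 mm and 10.7 degrees, less where a joint would pass 70% of its speed; a pose out of reach is approached as far as the arm can. A call with a gripper value outside its range is refused whole. The fingers move at their own pace and stop on an object; the grip force is fixed at half the most. Time passes only in rows, so rows that do not move let the fingers close. It gives the time, the measured TCP pose, the force and the opening at its end, in the units of the state.
- ctrl.get_obs(): the state, without advancing time (a new reading comes with each control period).
- ctrl.camera(name): name is "scene" or "top" or "wrist"; returns the picture (400x640x3 uint8, red, green, blue); there is no depth.
- ctrl.camera_info(name): a dict with "fx", "fy", "cx", "cy" (pixels), "origin" and "rotation" of the camera in the world; the wrist camera has in their place "tool_from_camera" (4x4, takes a point from camera to tool coordinates, whose origin is the TCP and whose axes are the tool frame's). Camera axes: x right, y down, z forward; pixel columns grow to the right and rows downward; lengths in m; the calibration is good to about 2 mm. The wrist camera is an equidistant fisheye: a pixel r from the principal point sees the ray r / f radians off the axis. A picture is of the moment at which its call begins: read the wrist's pose just before it. camera_info takes no time and is no camera call.
- ctrl.hand_in(): hands the job in, once; it reports no verdict.
Trained networks look in the newest picture that a camera, given by its name, has taken for a name from the list of things; names that differ only in an ending like _2 or _b are one class to them, and where a whole thing is asked for, a point or a joint stands for the part that bears it (a point fixed in the world has none). Each returns a list of dicts, best first, with "score" (0 to 1); they miss things now and then, are a little off and sometimes report something else, mostly with a low value. They report only what shows in the picture. A call takes as long as a camera call. They do not tell look-alikes from the thing itself.
- ctrl.silhouettes(target, camera): "mask" (400x640 bool, what is visible of it) and "bbox" ([left, top, right, bottom] in pixels, round what is visible of it).
The state is a dict: "time_s": time; "q": joint angles; "dq": joint speeds; "joint_efforts": joint torques, N m; "eef_pos": TCP position; "eef_rot": TCP orientation; "wrist_force": force on the tool from outside, world axes, zero at the start; "torque": the same for the moment, N m; "opening": opening from 0.0 (shut) to 1.0 (fully open).
Only numpy, scipy, OpenCV 4.12 (cv2) and the standard library are available. Lean on these libraries where they do the work, as an engineer would, in place of code of your own. Each camera call takes 0.05 s, during which the arm holds its last target.

## Working session

There is one attempt and no reset: what is moved stays moved. The work goes in short steps, Python scripts to look and compute and a shell command to move; the robot and the scene stay as the last step left them, time stands still between calls to the robot, and variables do not carry over. Pictures are saved under pics/ and viewed, and the job is handed in when it is done.

```bash
ls; mkdir -p pics; python3 - <<'E'
from bench import ctrl
import cv2
o=ctrl.get_obs(); print(o, ctrl.pinch_z)
for n in ["scene","top","wrist"]:
    cv2.imwrite(f"pics/{n}0.png",ctrl.camera(n)[:,:,::-1]); print(n,ctrl.camera_info(n))
E
```

```text
pics
{'time_s': 0.0, 'q': array([ 1.01568870e+00,  1.81538875e-01,  1.60801171e+00,  6.21120043e-06,
        1.35380659e+00, -2.06273817e-01]), 'dq': array([-6.39405136e-04, -9.98826017e-04, -4.94041842e-05, -1.64444443e-04,
        1.13887148e-03,  6.45725744e-04]), 'joint_efforts': array([ 3.90979958e-04, -4.44855022e+01, -3.51342702e+01, -2.06760446e-04,
        8.84112931e-03, -4.29095692e-06]), 'eef_pos': array([0.1962044 , 0.53989798, 0.23038359]), 'eef_rot': array([-0.69579973,  0.69695652, -0.12294122,  0.12247364]), 'wrist_force': array([0.65714105, 0.01100806, 0.06974031]), 'torque': array([ 0.04602706,  0.01039513, -0.02474997]), 'opening': 0.999913088153764} 0.0187
scene {'fx': 439.6802101005831, 'fy': 439.6802101005831, 'cx': 326.1175670889693, 'cy': 202.35008936227638, 'origin': array([ 1.1424342 , -0.49360153,  0.88553853]), 'rotation': array([-0.33071364,  0.83363105,  0.41368392, -0.15669514])}
top {'fx': 490.18258735538194, 'fy': 490.18258735538194, 'cx': 318.89285252326556, 'cy': 195.00706233676448, 'origin': array([ 0.45394736, -0.06698781,  1.28938927]), 'rotation': array([-0.04331965,  0.70773038, -0.70442885,  0.03195475])}
wrist {'fx': 309.70691628693146, 'fy': 309.70691628693146, 'cx': 321.7038972140493, 'cy': 198.92304993636054, 'tool_from_camera': array([[-3.16368927e-04,  9.58202890e-01,  2.86089360e-01,
        -7.23616841e-02],
       [-3.26164735e-04, -2.86089458e-01,  9.58202857e-01,
        -1.41985954e-01],
       [ 9.99999897e-01,  2.09833350e-04,  4.03041806e-04,
         2.33048382e-04],
       [ 0.00000000e+00,  0.00000000e+00,  0.00000000e+00,
         1.00000000e+00]])}
```

View pics/scene0.png

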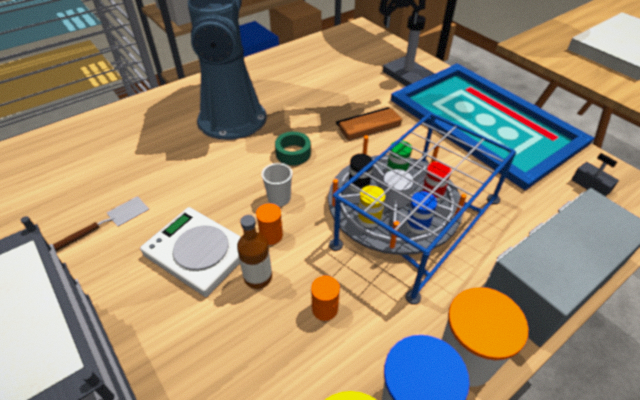

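View pics/top0.png

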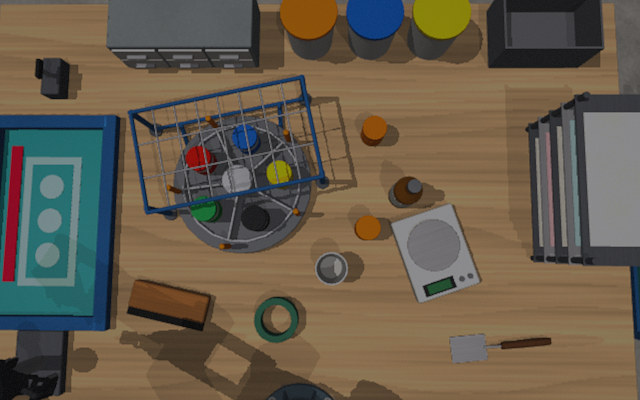

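View pics/wrist0.png

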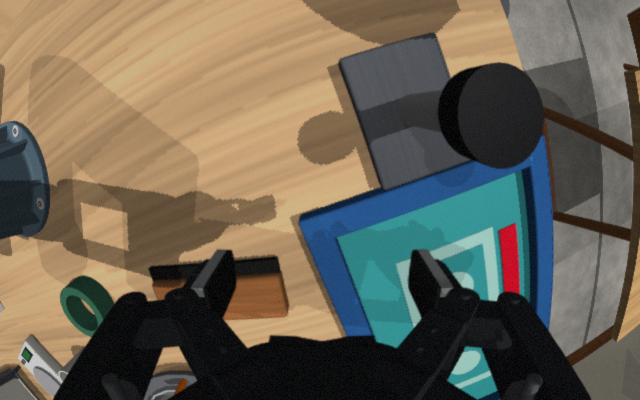

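The top view shows the carousel at about (243,180) under the guard, with the red pot at (200,158). The orange look-alikes stand on the table at (374,130) and (368,228). The scale pan is at (433,245), the cup at (331,268) and the bottle at (407,190).

```bash
cat > h.py <<'E'
import numpy as np,cv2
from bench import ctrl
from scipy.spatial.transform import Rotation as R
def Rq(q): return R.from_quat([q[1],q[2],q[3],q[0]])
def ray(n,px):
    i=ctrl.camera_info(n); 
    d=np.array([(px[0]-i['cx'])/i['fx'],(px[1]-i['cy'])/i['fy'],1.])
    return np.array(i['origin']),Rq(i['rotation']).apply(d)
def onz(n,px,z):
    o,d=ray(n,px); return o+d*(z-o[2])/d[2]
def proj(n,P):
    i=ctrl.camera_info(n); p=Rq(i['rotation']).inv().apply(np.array(P)-i['origin'])
    return np.array([i['cx']+i['fx']*p[0]/p[2], i['cy']+i['fy']*p[1]/p[2]])
def projw(P,pos,rot):
    i=ctrl.camera_info('wrist');T=i['tool_from_camera']
    t=Rq(rot).inv().apply(np.array(P)-pos); c=T[:3,:3].T@(t-T[:3,3])
    th=np.arctan2(np.hypot(c[0],c[1]),c[2]); ph=np.arctan2(c[1],c[0]); r=i['fx']*th
    return np.array([i['cx']+r*np.cos(ph), i['cy']+r*np.sin(ph)])
E
python3 - <<'E'
from h import *
for n in ["top","scene"]:
    im=ctrl.camera(n)
    for t in ["pot_red","pot_green","pot_black","pot_yellow","pot_blue","hub_top","turntable","stand","scale","pan","cup","bottle"]:
        for s in ctrl.silhouettes(t,n)[:3]:
            m=s['mask']; ys,xs=np.nonzero(m)
            print(n,t,round(s['score'],2),np.round(s['bbox']),xs.mean().round(1),ys.mean().round(1),m.sum())
    c=im[60:270,110:350] if n=="top" else im[110:310,310:530]
    cv2.imwrite(f"pics/{n}_c.png",cv2.resize(c[:,:,::-1],None,fx=3,fy=3,interpolation=cv2.INTER_CUBIC)[:600,:800])
E
```

```text
top pot_red 0.97 [186. 142. 216. 177.] 200.6 160.8 715
top pot_red 0.89 [350. 214. 382. 243.] 367.0 228.3 551
top pot_red 0.56 [362. 114. 387. 146.] 372.7 130.7 581
top pot_green 0.56 [189. 197. 223. 220.] 206.9 211.0 628
top pot_green 0.39 [128.  74. 333. 220.] 222.7 139.3 3963
top pot_black 0.55 [239. 203. 269. 232.] 254.4 218.8 626
top pot_black 0.53 [388. 176. 426. 207.] 404.9 192.3 819
top pot_yellow 0.84 [265. 162. 291. 192.] 278.8 174.0 514
top pot_blue 0.9 [234. 128. 258. 155.] 246.5 140.0 571
top pot_blue 0.71 [391. 176. 425. 208.] 405.4 192.1 786
top hub_top 0.58 [168. 118. 312. 254.] 243.3 187.5 10189
top turntable 0.67 [164. 115. 309. 255.] 243.1 186.1 11363
top stand 0.64 [128.  77. 328. 219.] 222.7 142.4 4720
top scale 0.82 [391. 202. 480. 304.] 433.7 253.3 5683
top pan 0.77 [388. 202. 481. 304.] 433.8 253.4 5596
top cup 0.93 [316. 255. 350. 285.] 330.7 268.8 869
top bottle 0.75 [390. 173. 424. 211.] 404.6 192.5 833
top bottle 0.34 [315. 253. 350. 286.] 330.4 268.7 838
scene pot_red 0.83 [423. 164. 456. 203.] 436.6 179.6 675
scene pot_red 0.62 [256. 202. 283. 244.] 270.0 221.8 800
scene pot_red 0.61 [313. 277. 339. 318.] 325.6 297.4 1066
scene pot_green 0.62 [390. 144. 411. 176.] 399.6 157.7 501
scene pot_black 0.97 [349. 154. 372. 194.] 360.3 171.1 673
scene pot_black 0.16 [328. 135. 468. 259.] 395.0 208.5 5678
scene pot_yellow 0.61 [356. 186. 385. 232.] 370.3 205.8 589
scene pot_blue 0.82 [406. 192. 440. 235.] 420.7 212.9 736
scene hub_top 0.68 [330. 137. 465. 258.] 396.1 207.8 6079
scene turntable 0.82 [326. 137. 464. 254.] 396.1 207.7 6417
scene stand 0.92 [330. 114. 518. 304.] 428.8 208.0 3480
scene scale 0.95 [142. 209. 242. 300.] 194.7 250.6 5195
scene scale 0.3 [329. 113. 518. 304.] 427.4 201.6 5197
scene pan 0.6 [143. 209. 237. 297.] 194.6 250.8 5233
scene cup 0.67 [262. 161. 291. 210.] 277.9 183.5 1108
scene bottle 0.57 [236. 217. 275. 290.] 254.0 254.8 1816
```

View pics/top_c.png

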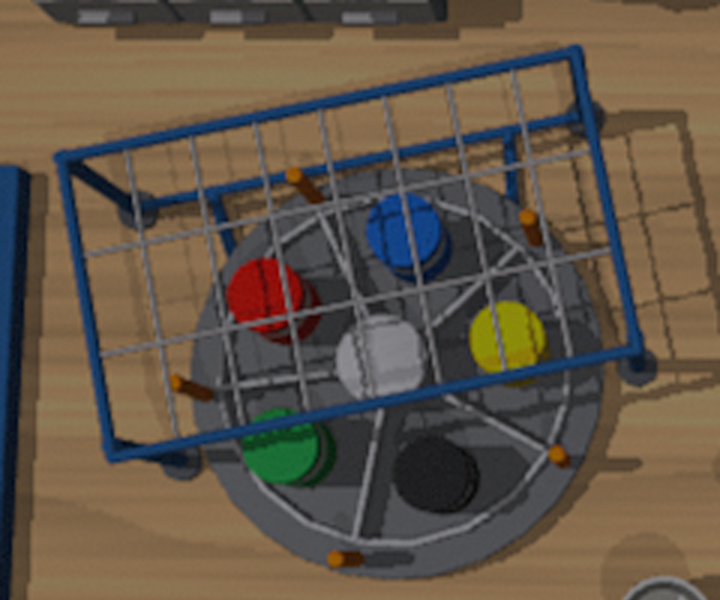

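View pics/scene_c.png

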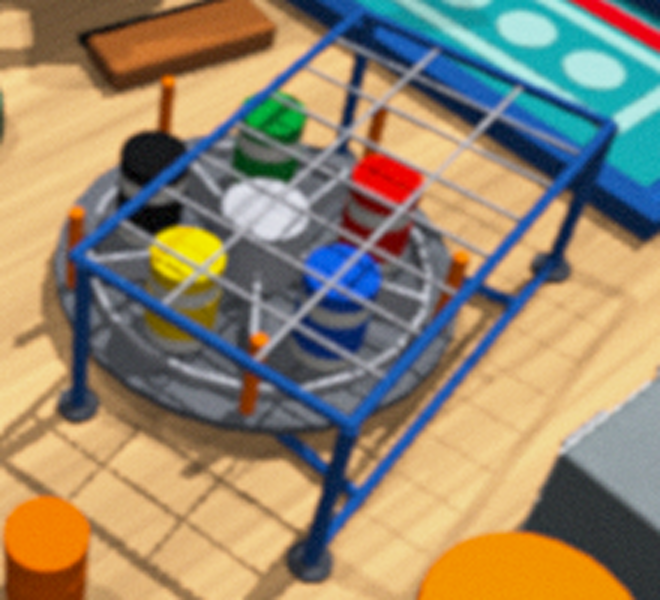

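```bash
python3 - <<'E'
from h import *
c=lambda x,y:(110+x/3,60+y/3)
G={k:onz('top',c(*p),0.175)[:2] for k,p in dict(FL=(110,453),FR=(640,347),BL=(64,157),BR=(576,52)).items()}
print(G)
f=(G['FL']-G['FR']); print(np.linalg.norm(f)); 
# stand +y = FL? robot at -x: front faces robot; stand +x away
for a,b in(('FL','FR'),('BL','BR')):
    d=G[a]-G[b]; print(np.linalg.norm(d), np.degrees(np.arctan2(d[1],d[0]))-90)
for a,b in(('BL','FL'),('BR','FR')):
    d=G[a]-G[b]; print(np.linalg.norm(d), np.degrees(np.arctan2(d[1],d[0])))
hub=onz('top',c(382,356),0.105); print('hub',hub)
# lids
lids=dict(red=(266,295),green=(280,443),black=(433,470),yellow=(507,336),blue=(403,230))
L={}
for k,p in lids.items():
    P=onz('top',c(*p),0.125); L[k]=P; print(k,P.round(3))
A=np.array([L[k][:2] for k in L]); 
ctr=A.mean(0); print('mean lids',ctr,'r',np.linalg.norm(A-ctr,axis=1))
posts=dict(p1=(177,383),p2=(295,176),p3=(528,217),p4=(558,457),p5=(336,558))
B=[]
for k,p in posts.items():
    P=onz('top',c(*p),0.125); B.append(P[:2]); print(k,P.round(3))
B=np.array(B); cb=B.mean(0); print('mean posts',cb,np.linalg.norm(B-cb,axis=1),np.degrees(np.arctan2(*(B-cb).T[::-1])))
print('lid angles',dict(zip(L,np.degrees(np.arctan2(*(A-cb).T[::-1])).round(1))))
i=[ (433.5,245.5)]
print('pan',onz('top',(433.5,245.5),.048),'cup rim',onz('top',(330.7,268),.095),'bottle',onz('top',(414,186),.21))
E
```

```text
{'FL': array([0.53468789, 0.34577421]), 'FR': array([ 0.61775248, -0.05867033]), 'BL': array([0.76619393, 0.39189436]), 'BR': array([ 0.85080192, -0.00751316])}
0.4128863175946047
0.4128863175946047 11.605988177702656
0.4082705972009195 11.960370349355543
0.23605532193691972 11.266839758624387
0.2385981928737236 12.380751182152308
hub [0.61996036 0.15212596 0.105     ]
red [0.666 0.243 0.125]
green [0.547 0.228 0.125]
black [0.526 0.106 0.125]
yellow [0.634 0.048 0.125]
blue [0.72  0.134 0.125]
mean lids [0.6185946  0.15189607] r [0.10321619 0.10480864 0.10357745 0.10464877 0.10305452]
p1 [0.595 0.313 0.125]
p2 [0.765 0.223 0.125]
p3 [0.731 0.033 0.125]
p4 [0.537 0.006 0.125]
p5 [0.456 0.181 0.125]
mean posts [0.61659004 0.15114667] [0.16302345 0.16442472 0.16462634 0.1653306  0.16340218] [  97.69145184   25.82670791  -46.00310588 -118.90201187  169.42846769]
lid angles {'red': np.float64(61.6), 'green': np.float64(132.1), 'black': np.float64(-153.4), 'yellow': np.float64(-80.6), 'blue': np.float64(-9.5)}
pan [ 0.46025779 -0.33507215  0.048     ] cup rim [ 0.40469101 -0.07686186  0.095     ] bottle [ 0.59015996 -0.25962111  0.21      ]
```

```bash
python3 - <<'E'
from h import *
o=ctrl.get_obs(); M=Rq(o['eef_rot']).as_matrix(); print(M.round(3))
z=M[:,2]; print('jaw yaw',np.degrees(np.arctan2(z[1],z[0])),'toolx yaw',np.degrees(np.arctan2(M[1,0],M[0,0])))
print(o['eef_pos'],o['time_s'])
E
```

```text
[[ 0.94  -0.     0.342]
 [-0.342 -0.     0.94 ]
 [-0.    -1.    -0.   ]]
jaw yaw 70.0160494529203 toolx yaw -19.983950589744644
[0.19649319 0.54037572 0.23127515] 1.45
```

```bash
python3 -m pendant '[0.026,-0.036,0,0,0,1,0.034, 0.026,-0.036,0,0,0,1,0.034, 0.026,-0.036,0,0,0,1,0.034, 0.026,-0.036,0,0,0,1,0.034, 0.026,-0.036,0,0,0,1,0.034, 0.026,-0.036,0,0,0,1,0.034, 0.026,-0.036,0,0,0,1,0.034, 0.026,-0.036,0,0,0,1,0.034, 0.026,-0.036,0,0,0,1,0.034, 0.026,-0.035,0,0,0,0.5,0.034, 0,0,0,0,0,0,0.034, 0,0,0,0,0,0,0.034]'
python3 - <<'E'
from h import *
im=ctrl.camera('wrist'); o=ctrl.get_obs()
im=im[:,:,::-1].copy()
P=[0.456,0.181,0.125]
p=projw(P,o['eef_pos'],o['eef_rot']); print(p,o['eef_pos'],o['opening'])
cv2.circle(im,tuple(int(v) for v in p),5,(255,0,255),1)
cv2.imwrite('pics/w1.png',im)
E
```

```text
time_s: 2.95
eef_pos: [0.4562, 0.1816, 0.2312]
eef_rot: [0.704, -0.704, 0.065, -0.065]
wrist_force: [-0.5, 0.9, -0.6]
opening: 0.401
[320.21763012 197.20544357] [0.45594759 0.18199164 0.23118363] 0.40155678413826085
```

View pics/w1.png

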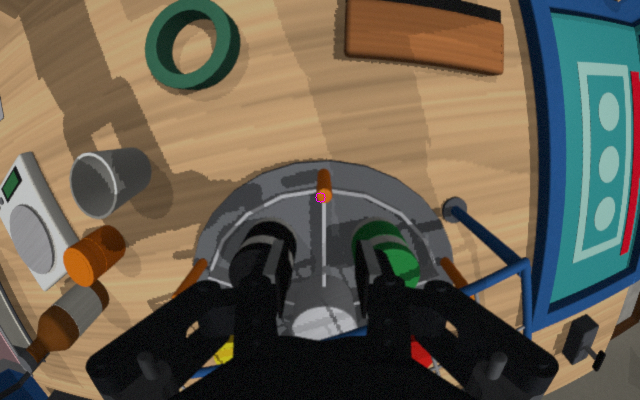

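```bash
python3 -m pendant '[0,0,-0.032,0,0,0,0.034, 0,0,-0.032,0,0,0,0.034, 0,0,-0.032,0,0,0,0.034, 0,0,-0.032,0,0,0,0.034, 0,0,0,0,0,0,0.024, 0,0,0,0,0,0,0.024]'
python3 - <<'E'
from h import *
o=ctrl.get_obs(); p=o['eef_pos'][:2]; a=np.array([0.618,0.1517])
print(o['eef_pos'],np.linalg.norm(p-a),np.degrees(np.arctan2(*(p-a)[::-1])))
t0=np.degrees(np.arctan2(*(p-a)[::-1])); r=.1645
q=[a+r*np.array([np.cos(np.radians(t0+k*5.)),np.sin(np.radians(t0+k*5.))]) for k in range(14)]
print(np.diff(q,axis=0).round(4).tolist())
cv2.imwrite('pics/w2.png',ctrl.camera('wrist')[:,:,::-1])
E
```

```text
time_s: 3.75
eef_pos: [0.4569, 0.1822, 0.1045]
eef_rot: [0.704, -0.704, 0.064, -0.065]
wrist_force: [-0.1, 0.3, 0.3]
opening: 0.28
[0.45691944 0.18216135 0.10445906] 0.16393548214276202 169.29146096657612
[[-0.002, -0.0142], [-0.0008, -0.0143], [0.0004, -0.0143], [0.0017, -0.0143], [0.0029, -0.014], [0.0041, -0.0137], [0.0053, -0.0133], [0.0065, -0.0128], [0.0076, -0.0122], [0.0086, -0.0115], [0.0096, -0.0107], [0.0105, -0.0098], [0.0113, -0.0089]]
```

View pics/w2.png

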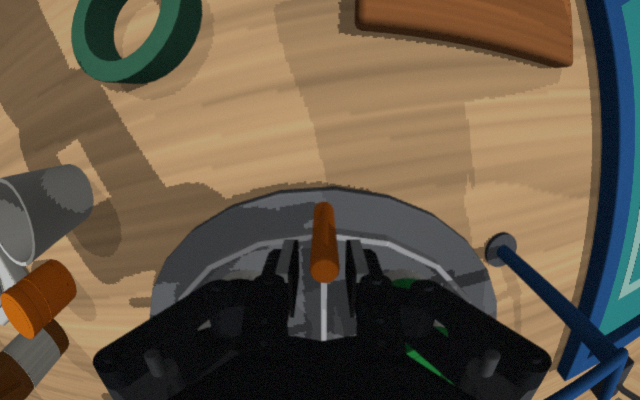

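The post, with its top near (325,270), stands between the two fingertips. I'll sweep it counter-clockwise.

```bash
python3 -m pendant '[-0.002,-0.0142,0,0,0,5,0.024, -0.0008,-0.0143,0,0,0,5,0.024, 0.0004,-0.0143,0,0,0,5,0.024, 0.0017,-0.0143,0,0,0,5,0.024, 0.0029,-0.014,0,0,0,5,0.024, 0.0041,-0.0137,0,0,0,5,0.024]'
python3 - <<'E'
from h import *
o=ctrl.get_obs(); p=o['eef_pos'][:2]; a=np.array([0.618,0.1517])
print(o['eef_pos'],np.linalg.norm(p-a),np.degrees(np.arctan2(*(p-a)[::-1])))
cv2.imwrite('pics/w3.png',ctrl.camera('wrist')[:,:,::-1])
cv2.imwrite('pics/t3.png',ctrl.camera('top')[:,:,::-1])
E
```

```text
time_s: 4.55
eef_pos: [0.4644, 0.0966, 0.1054]
eef_rot: [-0.697, 0.697, 0.122, -0.119]
wrist_force: [1.0, 2.3, -0.3]
opening: 0.282
[0.46441496 0.09664095 0.10535992] 0.16315594795897942 -160.2776372038899
```

View pics/w3.png

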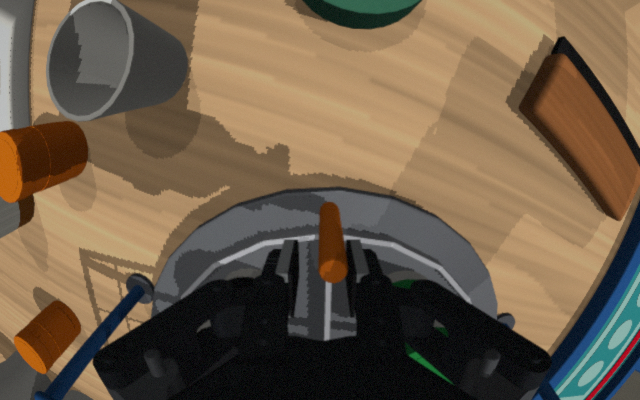

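View pics/t3.png

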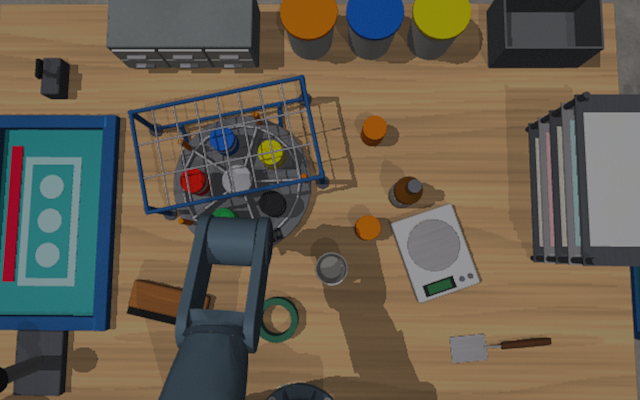

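The carousel is turning: red has moved to (194,181) and the post is still between the fingers. Carrying on.

```bash
python3 -m pendant '[0.0053,-0.0133,-0.0005,0,0,5,0.024, 0.0065,-0.0128,-0.0005,0,0,5,0.024, 0.0076,-0.0122,0,0,0,5,0.024, 0.0086,-0.0115,0,0,0,5,0.024, 0.0096,-0.0107,0,0,0,5,0.024, 0.0105,-0.0098,0,0,0,5,0.024, 0.0113,-0.0089,0,0,0,5,0.024,0,0,0,0,0,0,0.034,0,0,0,0,0,0,0.034]'
python3 - <<'E'
from h import *
o=ctrl.get_obs(); p=o['eef_pos'][:2]; a=np.array([0.618,0.1517])
print(o['eef_pos'],o['q'],np.linalg.norm(p-a),np.degrees(np.arctan2(*(p-a)[::-1])))
cv2.imwrite('pics/w4.png',ctrl.camera('wrist')[:,:,::-1])
cv2.imwrite('pics/t4.png',ctrl.camera('top')[:,:,::-1])
E
```

```text
time_s: 5.78
eef_pos: [0.522, 0.0179, 0.1026]
eef_rot: [-0.629, 0.629, 0.323, -0.323]
wrist_force: [0.6, 0.2, 0.2]
opening: 0.396
[0.52197413 0.01790587 0.10261154] [-1.93227333e-01  2.21858888e-01  1.84322697e+00  2.08269855e-05
  1.07637228e+00 -2.71338302e+00] 0.164687088553203 -125.66752066088469
```

View pics/w4.png

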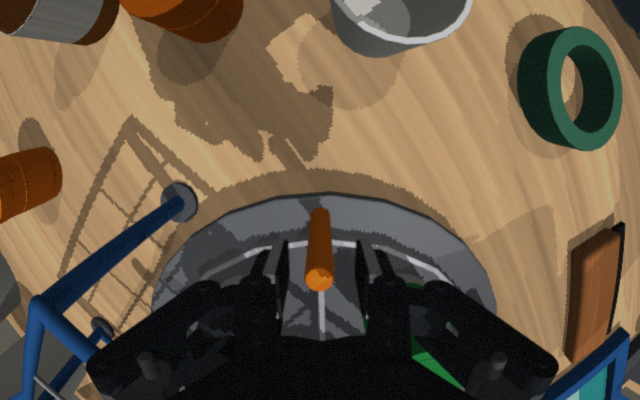

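View pics/t4.png

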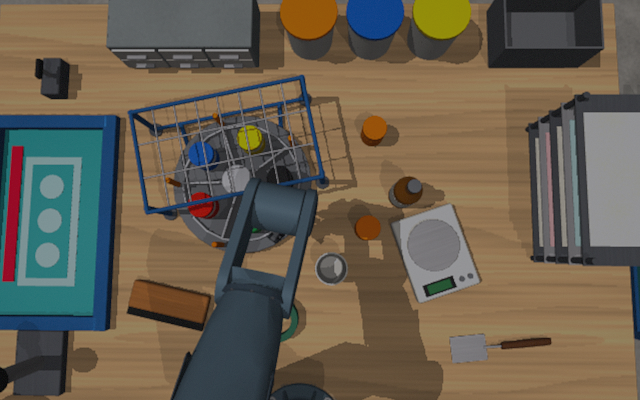

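```bash
python3 -m pendant '[0,0,0.03,0,0,0,0.034, 0,0,0.03,0,0,0,0.034, -0.01,0.025,0.02,0,0,-10,0.034, -0.01,0.03,0,0,0,-10,0.034,-0.01,0.03,0,0,0,-10,0.034, -0.01,0.03,0,0,0,-10,0.034,-0.006,0.02,0,0,0,-10,0.034,0,0,0,0,0,-10,0.034,0,0,0,0,0,-5,0.034,0,0,0,0,0,0,0.034]'
python3 - <<'E'
from h import *
a=np.array([0.618,0.1517])
im=ctrl.camera('top')
cv2.imwrite('pics/t5.png',cv2.resize(im[60:270,110:350,::-1],None,fx=3,fy=3,interpolation=cv2.INTER_CUBIC))
cv2.imwrite('pics/w5.png',ctrl.camera('wrist')[:,:,::-1])
o=ctrl.get_obs();p=o['eef_pos'][:2]; M=Rq(o['eef_rot']).as_matrix(); print(o['eef_pos'],'toolx yaw',np.degrees(np.arctan2(M[1,0],M[0,0])))
E
```

```text
time_s: 7.12
eef_pos: [0.4758, 0.1527, 0.1823]
eef_rot: [-0.704, 0.704, -0.064, 0.064]
wrist_force: [-0.2, 0.3, 0.1]
opening: 0.4
[0.47597876 0.15251975 0.18232226] toolx yaw -10.395862780689802
```

View pics/t5.png

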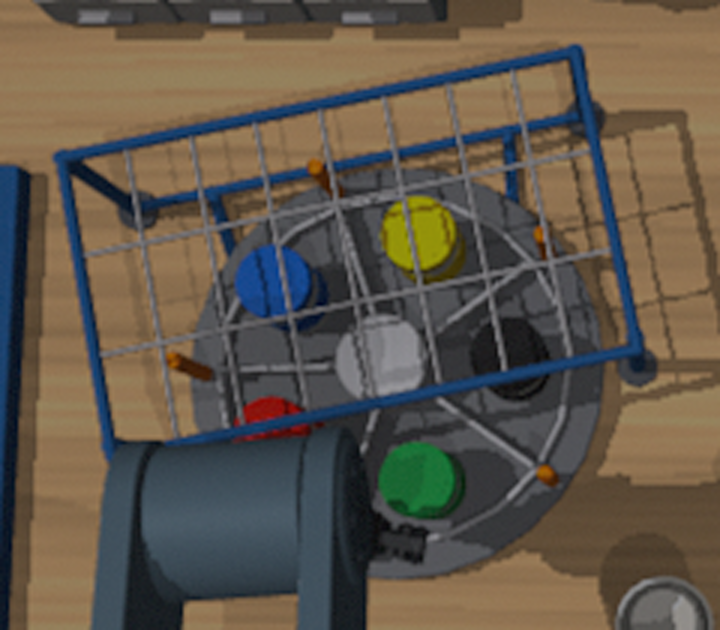

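View pics/w5.png

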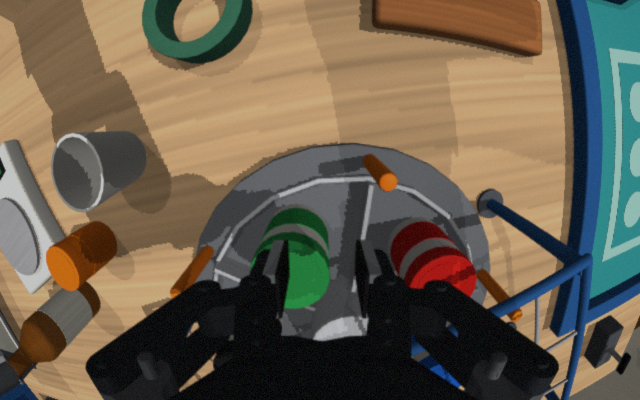

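```bash
python3 - <<'E'
from h import *
a=np.array([0.618,0.1517]); c=lambda x,y:(110+x/3,60+y/3)
b=[]
for k,p in enumerate([(547,475),(540,237),(318,170),(175,360)]):
    P=onz('top',c(*p),.125)[:2]-a; t=np.degrees(np.arctan2(P[1],P[0])); b.append((t-72*k)%360); print(np.linalg.norm(P),t,b[-1])
m=np.mean(b)-72; print('post',m)
t=m; r=.1645; q=[a+r*np.array([np.cos(np.radians(t+k*5.)),np.sin(np.radians(t+k*5.))]) for k in range(16)]
o=ctrl.get_obs(); print('target',q[0],'delta',q[0]-o['eef_pos'][:2],'turn',t-169.6)
print('needed stroke', 191.8+36-t)
print(np.diff(q,axis=0).round(4).tolist())
E
```

```text
0.16685310965737324 -124.98063039153868 235.01936960846132
0.16101056667736843 -53.17639262042948 234.82360737957052
0.16042293561847287 19.085703764791873 235.08570376479187
0.16339382523947432 91.62501634195304 235.62501634195303
post 163.1384242736942
target [0.46057213 0.19941495] delta [-0.01540663  0.04689519] turn -6.461575726305796
needed stroke 64.66157572630581
[[-0.0036, -0.0139], [-0.0023, -0.0142], [-0.0011, -0.0143], [0.0002, -0.0143], [0.0014, -0.0143], [0.0026, -0.0141], [0.0039, -0.0138], [0.0051, -0.0134], [0.0062, -0.0129], [0.0073, -0.0123], [0.0084, -0.0117], [0.0093, -0.0109], [0.0103, -0.01], [0.0111, -0.0091], [0.0118, -0.0081]]
```

```bash
python3 -m pendant '[-0.0077,0.0235,0,0,0,-3.5,0.034, -0.0077,0.0235,0,0,0,-3,0.034, 0,0,0,0,0,0,0.034, 0,0,-0.027,0,0,0,0.034, 0,0,-0.027,0,0,0,0.034, 0,0,-0.026,0,0,0,0.034, 0,0,0,0,0,0,0.024, 0,0,0,0,0,0,0.024]'
python3 - <<'E'
from h import *
cv2.imwrite('pics/w6.png',ctrl.camera('wrist')[:,:,::-1])
E
```

```text
time_s: 8.22
eef_pos: [0.4616, 0.1991, 0.1032]
eef_rot: [0.699, -0.699, 0.104, -0.105]
wrist_force: [0.2, -0.4, 1.1]
opening: 0.282
```

View pics/w6.png

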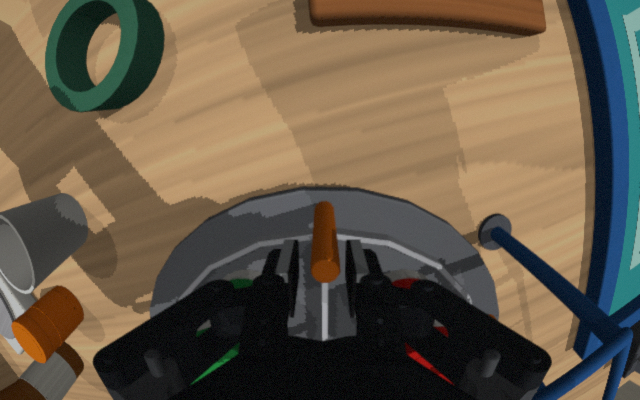

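The second post, with its top at (325,270), is caged, so I'll sweep again.

```bash
python3 -m pendant '[-0.0036,-0.0139,0,0,0,5,0.024,-0.0023,-0.0142,0,0,0,5,0.024,-0.0011,-0.0143,0,0,0,5,0.024,0.0002,-0.0143,0,0,0,5,0.024,0.0014,-0.0143,0,0,0,5,0.024,0.0026,-0.0141,0,0,0,5,0.024,0.0039,-0.0138,0,0,0,5,0.024,0.0051,-0.0134,0,0,0,5,0.024,0.0062,-0.0129,0,0,0,5,0.024,0.0073,-0.0123,0,0,0,5,0.024]' && python3 -m pendant '[0.0084,-0.0117,0,0,0,5,0.024,0.0093,-0.0109,0,0,0,5,0.024,0.0103,-0.01,0,0,0,5,0.024,0,0,0,0,0,0,0.024,0,0,0,0,0,0,0.034,0,0,0.03,0,0,0,0.034,0,0,0.03,0,0,0,0.034,-0.03,-0.03,0.02,0,0,0,0.05,-0.03,-0.03,0,0,0,0,0.085,-0.03,-0.03,0,0,0,0,0.085,0,0,0,0,0,0,0.085]'
python3 - <<'E'
from h import *
im=ctrl.camera('top')
cv2.imwrite('pics/t7.png',cv2.resize(im[60:270,110:350,::-1],None,fx=3,fy=3,interpolation=cv2.INTER_CUBIC))
cv2.imwrite('pics/w7.png',ctrl.camera('wrist')[:,:,::-1])
o=ctrl.get_obs();M=Rq(o['eef_rot']).as_matrix(); print(o['eef_pos'],o['q'],'toolx yaw',np.degrees(np.arctan2(M[1,0],M[0,0])))
E
```

```text
time_s: 9.52
eef_pos: [0.4818, 0.0617, 0.1039]
eef_rot: [-0.677, 0.678, 0.203, -0.201]
wrist_force: [1.4, 2.4, -0.4]
opening: 0.28
time_s: 10.9
eef_pos: [0.417, -0.0615, 0.1824]
eef_rot: [-0.646, 0.647, 0.286, -0.287]
wrist_force: [0.0, 0.5, 0.4]
opening: 0.996
[ 0.41865035 -0.06056594  0.18267999] [-4.26189737e-01 -1.22722664e-01  2.02159811e+00  4.09986395e-04
  1.24154579e+00 -2.83356807e+00] toolx yaw 47.92505644963599
```

View pics/t7.png

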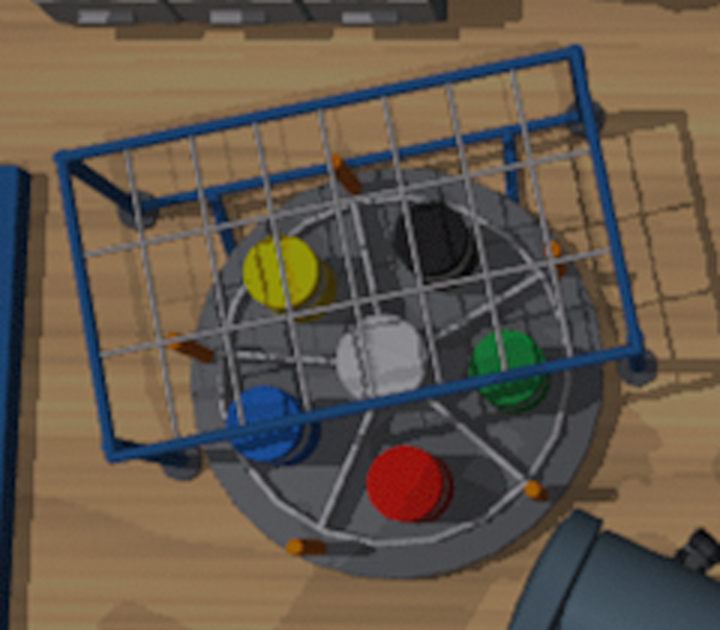

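View pics/w7.png

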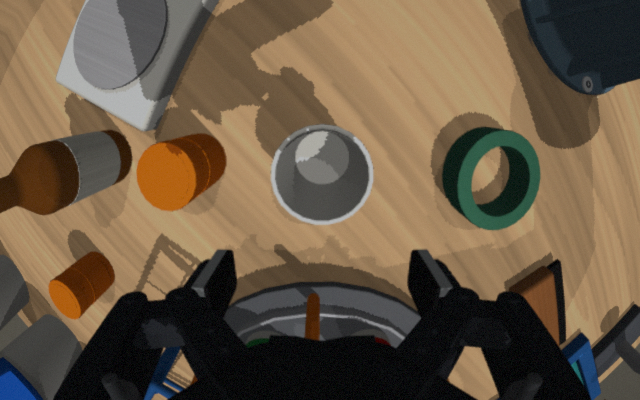

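The red pot, with its lid at crop (408,482), now stands at the open front. It is clearly red and between blue and green; the orange look-alikes are away on the table.

```bash
python3 - <<'E'
from h import *
a=np.array([0.618,0.1517]); c=lambda x,y:(110+x/3,60+y/3)
im=ctrl.camera('top'); s=ctrl.silhouettes('pot_red','top')[0]; print(s['bbox'],s['score'])
hsv=cv2.cvtColor(im,cv2.COLOR_RGB2HSV); 
P=onz('top',c(408,482),.125)[:2]; d=P-a
fs=a+.105*np.array([np.cos(np.radians(191.8)),np.sin(np.radians(191.8))])
print(P,np.linalg.norm(d),np.degrees(np.arctan2(d[1],d[0]))%360,fs,np.linalg.norm(P-fs))
print(P-ctrl.get_obs()['eef_pos'][:2], ctrl.get_obs()['eef_pos'])
# scale pan refine with ellipse in crop
g=im[195:310,380:490]; cv2.imwrite('pics/sc.png',cv2.resize(g[:,:,::-1],None,fx=5,fy=5,interpolation=cv2.INTER_CUBIC))
E
```

```text
[352.4, 215.0, 380.7, 241.4] 0.94
[0.51627661 0.12537977] 0.10507331719845583 194.5067451638412 [0.51521892 0.13022791] 0.004962181349490336
[0.09722881 0.18554255] [ 0.4190478  -0.06016278  0.18254437]
```

View pics/sc.png

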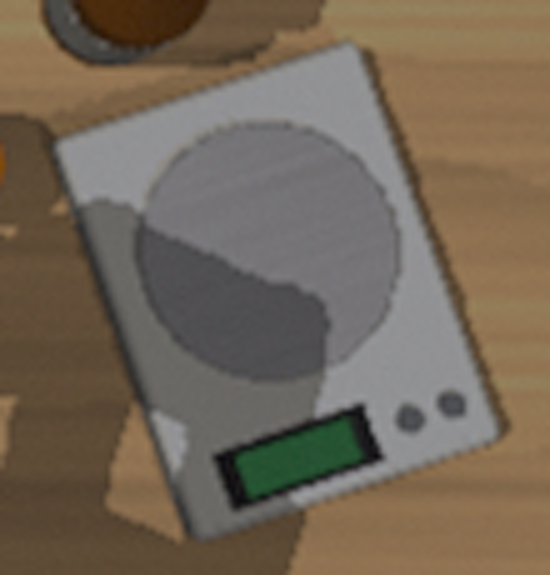

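```bash
python3 -m pendant '[0.0095,0.0375,0.003,0,0,-7,0.0854,0.0195,0.037,0,0,0,-7,0.0854,0.0195,0.037,0,0,0,-7,0.0854,0.0195,0.037,0,0,0,-7,0.0854,0.0285,0.037,0,0,0,-5.5,0.0854,0,0,0,0,0,0,0.0854,0,0,0,0,0,0,0.0854]'
python3 - <<'E'
from h import *
im=ctrl.camera('wrist'); o=ctrl.get_obs(); im=im[:,:,::-1].copy(); print(o['eef_pos'])
for P in ([0.516,0.1254,0.125],):
  for k in range(0,360,10):
    p=projw(np.array(P)+.03*np.array([np.cos(np.radians(k)),np.sin(np.radians(k)),0]),o['eef_pos'],o['eef_rot']); cv2.circle(im,tuple(int(v) for v in p),1,(255,0,255),-1)
cv2.imwrite('pics/w8.png',im)
E
```

```text
time_s: 11.98
eef_pos: [0.5145, 0.1255, 0.1846]
eef_rot: [-0.701, 0.701, 0.09, -0.091]
wrist_force: [-1.3, 0.0, -0.3]
opening: 0.999
[0.51441693 0.12498033 0.18479526]
```

View pics/w8.png

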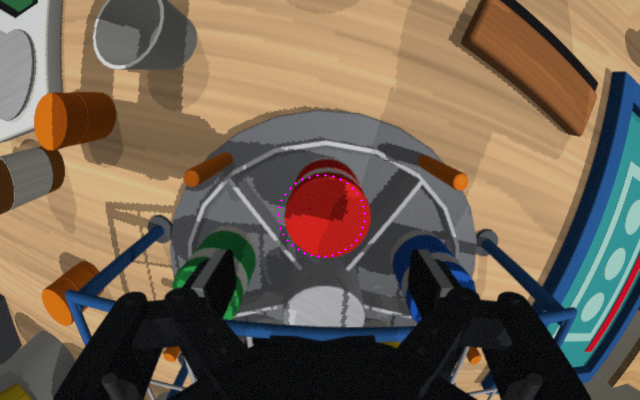

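```bash
python3 -m pendant '[-0.001,0.0032,-0.025,0,0,0,0.0854,0,0,-0.03,0,0,0,0.0854,0,0,-0.03,0,0,0,0.0854,0,0,-0.021,0,0,0,0.0854,0,0,0,0,0,0,0.0854]' && python3 - <<'E'
from h import *
cv2.imwrite('pics/w9.png',ctrl.camera('wrist')[:,:,::-1])
E
```

```text
time_s: 12.65
eef_pos: [0.5122, 0.1272, 0.0778]
eef_rot: [0.702, -0.701, -0.088, 0.09]
wrist_force: [0.3, 1.1, -0.4]
opening: 1.002
```

View pics/w9.png

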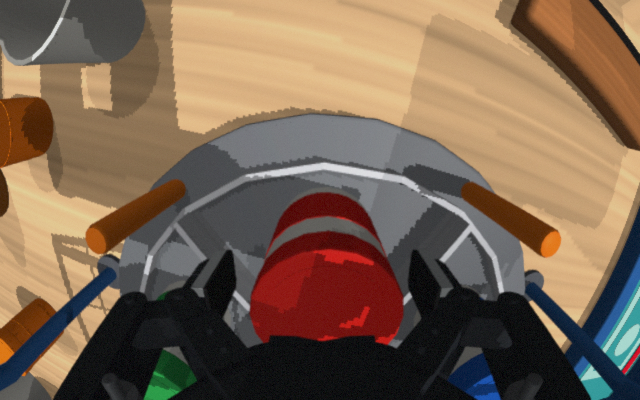

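The red pot is centred between the open fingers, at columns 250–402. Closing now.

```bash
python3 -m pendant '[0.003,0,0,0,0,0,0.06,0,0,0,0,0,0,0.03,0,0,0,0,0,0,0.03,0,0,0,0,0,0,0.03,0,0,0,0,0,0,0.03]' && python3 -m pendant '[0,0,0.01,0,0,0,0.03,0,0,0.015,0,0,0,0.03,0,0,0.02,0,0,0,0.03,0,0,0,0,0,0,0.03]' && python3 - <<'E'
from h import *
cv2.imwrite('pics/w10.png',ctrl.camera('wrist')[:,:,::-1])
cv2.imwrite('pics/s10.png',ctrl.camera('scene')[:,:,::-1])
E
```

```text
time_s: 13.32
eef_pos: [0.5187, 0.1281, 0.0811]
eef_rot: [-0.701, 0.702, 0.091, -0.088]
wrist_force: [1.1, 0.2, 5.9]
opening: 0.69
time_s: 13.82
eef_pos: [0.5185, 0.1281, 0.1265]
eef_rot: [-0.701, 0.702, 0.091, -0.088]
wrist_force: [0.4, -0.3, -3.6]
opening: 0.69
```

View pics/w10.png

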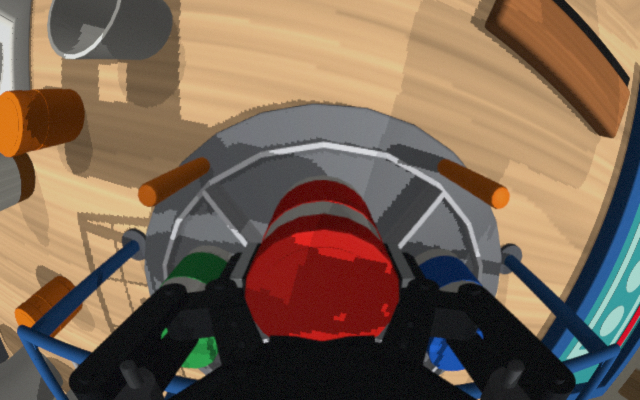

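View pics/s10.png

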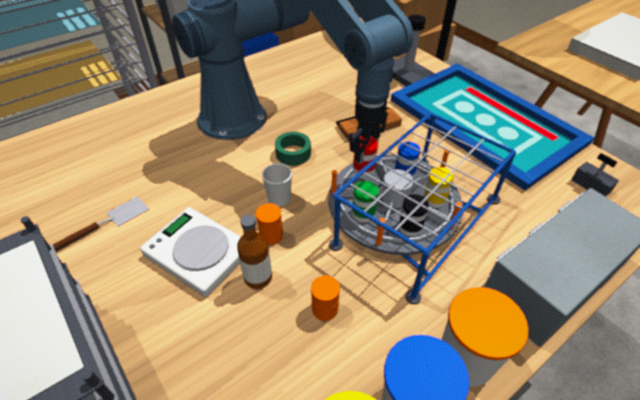

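```bash
python3 -m pendant '[0,0,0.03,0,0,0,0.03,0,0,0.035,0,0,0,0.03,-0.005,-0.015,0.03,0,0,0,0.03,-0.005,-0.03,0.01,0,0,0,0.03,-0.005,-0.045,0,0,0,0,0.03,-0.0055,-0.05,0,0,0,0,0.03,-0.0055,-0.05,0,0,0,0,0.03,-0.0055,-0.05,0,0,0,0,0.03,-0.0055,-0.05,0,0,0,0,0.03,-0.0055,-0.05,0,0,0,0,0.03,-0.005,-0.045,0,0,0,0,0.03,-0.005,-0.035,0,0,0,0,0.03]' && python3 -m pendant '[-0.005,-0.025,0,0,0,0,0.03,-0.005,-0.015,0,0,0,0,0.03,0,-0.008,0,0,0,0,0.03,0,0,0,0,0,0,0.03]' && python3 - <<'E'
from h import *
o=ctrl.get_obs(); print(o['eef_pos'],o['opening'])
im=ctrl.camera('wrist')[:,:,::-1].copy()
for k in range(0,360,10):
    p=projw(np.array([.461,-.335,.048])+.065*np.array([np.cos(np.radians(k)),np.sin(np.radians(k)),0]),o['eef_pos'],o['eef_rot']); cv2.circle(im,tuple(int(v) for v in p),1,(255,0,255),-1)
cv2.imwrite('pics/w11.png',im)
cv2.imwrite('pics/s11.png',ctrl.camera('scene')[:,:,::-1])
E
```

```text
time_s: 15.42
eef_pos: [0.4635, -0.2935, 0.2279]
eef_rot: [0.702, -0.701, -0.088, 0.089]
wrist_force: [0.9, -0.0, -3.9]
opening: 0.692
time_s: 15.92
eef_pos: [0.4546, -0.3397, 0.229]
eef_rot: [0.702, -0.701, -0.089, 0.089]
wrist_force: [0.1, 0.4, -4.6]
opening: 0.688
[ 0.45457129 -0.33970947  0.22896491] 0.6876938723269719
```

View pics/w11.png

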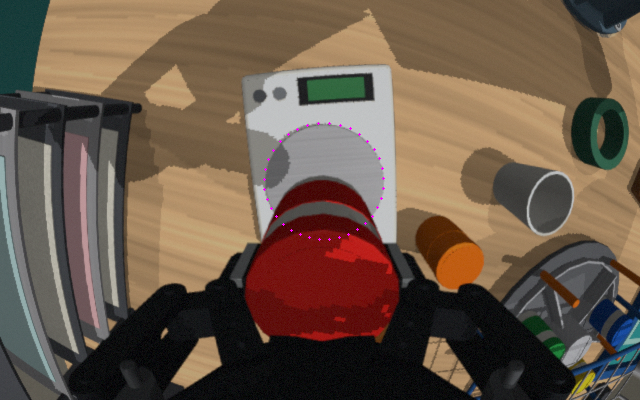

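View pics/s11.png

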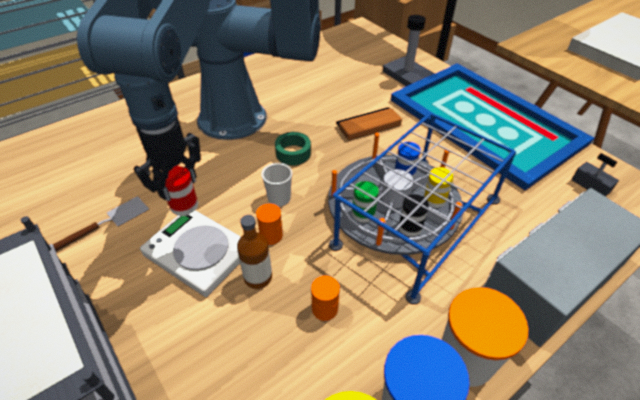

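```bash
python3 -m pendant '[0.0075,0.0045,-0.015,0,0,0,0.03,0,0,-0.03,0,0,0,0.03,0,0,-0.03,0,0,0,0.03,0,0,-0.03,0,0,0,0.03,0,0,-0.02,0,0,0,0.03,0,0,-0.005,0,0,0,0.03,0,0,0,0,0,0,0.03]' && python3 -m pendant '[0,0,-0.002,0,0,0,0.03,0,0,0,0,0,0,0.03]'; python3 - <<'E'
from h import *
cv2.imwrite('pics/s12.png',cv2.resize(ctrl.camera('scene')[140:310,100:300,::-1],None,fx=3,fy=3,interpolation=cv2.INTER_CUBIC))
E
```

```text
time_s: 16.9
eef_pos: [0.4623, -0.335, 0.0991]
eef_rot: [0.702, -0.701, -0.089, 0.09]
wrist_force: [0.5, 0.1, -4.5]
opening: 0.691
time_s: 17.15
eef_pos: [0.4624, -0.3358, 0.098]
eef_rot: [-0.701, 0.702, 0.09, -0.089]
wrist_force: [0.0, -0.9, -4.6]
opening: 0.689
```

View pics/s12.png

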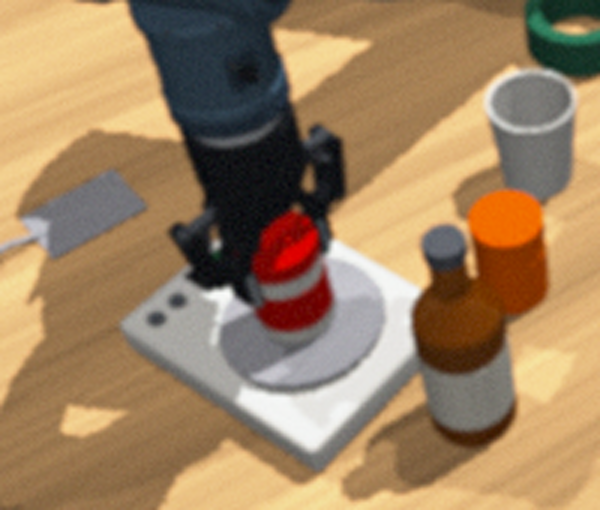

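```bash
python3 -m pendant '[0,0,-0.0015,0,0,0,0.03,0,0,0,0,0,0,0.03]'; python3 -m pendant '[0,0,-0.0015,0,0,0,0.03,0,0,0,0,0,0,0.03]';python3 -m pendant '[0,0,-0.0015,0,0,0,0.03,0,0,0,0,0,0,0.03]'
```

```text
time_s: 17.45
eef_pos: [0.4619, -0.3355, 0.0958]
eef_rot: [0.701, -0.701, -0.089, 0.089]
wrist_force: [0.9, 0.1, -3.8]
opening: 0.693
time_s: 17.7
eef_pos: [0.462, -0.3356, 0.0943]
eef_rot: [-0.701, 0.701, 0.089, -0.089]
wrist_force: [-0.4, -0.8, -4.1]
opening: 0.687
time_s: 17.95
eef_pos: [0.4621, -0.3356, 0.0942]
eef_rot: [-0.701, 0.702, 0.089, -0.089]
wrist_force: [-4.1, 2.4, 7.9]
opening: 0.689
```

Contact: Fz went from -4 N to +8 N. Releasing gently.

```bash
python3 -m pendant '[0,0,0,0,0,0,0.064,0,0,0,0,0,0,0.064,0,0,0,0,0,0,0.072,0,0,0,0,0,0,0.0854,0,0,0,0,0,0,0.0854]'; python3 - <<'E'
from h import *
cv2.imwrite('pics/w13.png',ctrl.camera('wrist')[:,:,::-1])
E
```

```text
time_s: 18.58
eef_pos: [0.462, -0.3355, 0.0927]
eef_rot: [0.701, -0.701, -0.089, 0.089]
wrist_force: [-0.7, -0.3, -0.6]
opening: 1.003
```

View pics/w13.png

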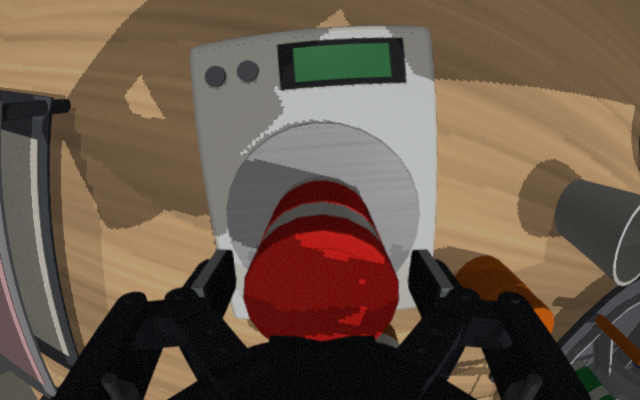

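Released and standing, with both fingers clear. I'll lift off and move away to check.

```bash
python3 -m pendant '[0,0,0.02,0,0,0,0.0854,0,0,0.03,0,0,0,0.0854,0,0,0.05,0,0,0,0.0854,0,0,0.05,0,0,0,0.0854,-0.05,0.02,0.02,0,0,0,0.0854,-0.05,0.02,0,0,0,0,0.0854,-0.05,0.02,0,0,0,0,0.0854,0,0,0,0,0,0,0.0854,0,0,0,0,0,0,0.0854]'; python3 - <<'E'
from h import *
im=ctrl.camera('top')
s=ctrl.silhouettes('pot_red','top')
for x in s: print(x['score'],np.round(x['bbox']))
cv2.imwrite('pics/t14.png',im[:,:,::-1])
cv2.imwrite('pics/t14c.png',cv2.resize(im[195:310,380:490,::-1],None,fx=5,fy=5,interpolation=cv2.INTER_CUBIC))
cv2.imwrite('pics/s14.png',ctrl.camera('scene')[:,:,::-1])
print(proj('top',[.461,-.335,.138]),proj('top',[.461,-.335,.048]))
E
```

```text
time_s: 19.75
eef_pos: [0.3123, -0.276, 0.2634]
eef_rot: [-0.701, 0.702, 0.089, -0.089]
wrist_force: [1.4, -0.8, -0.2]
opening: 0.997
0.95 [350. 218. 381. 242.]
0.75 [359. 115. 387. 148.]
[441.83870181 245.02755231] [433.46544167 245.2026354 ]
```

View pics/t14.png

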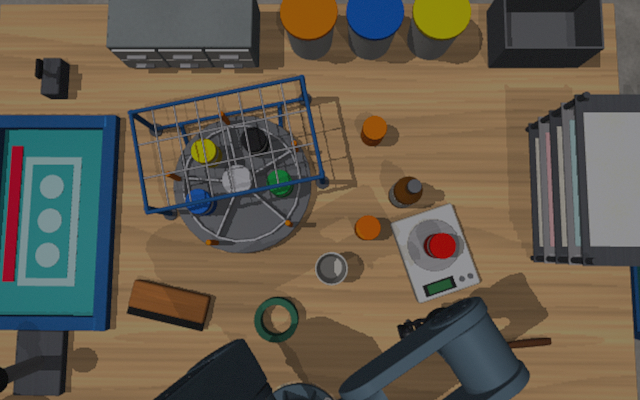

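View pics/t14c.png

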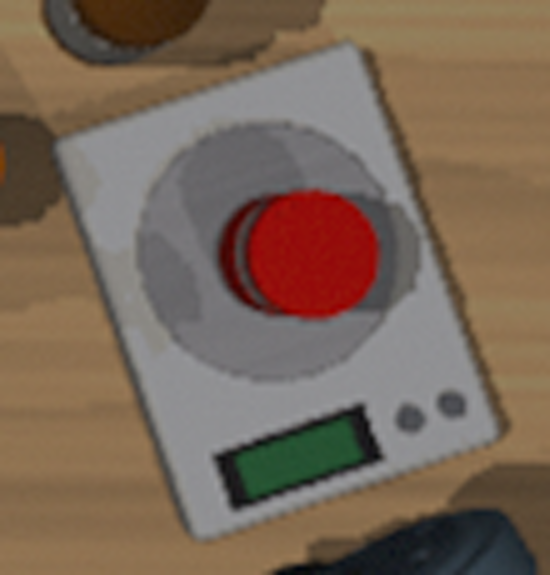

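View pics/s14.png

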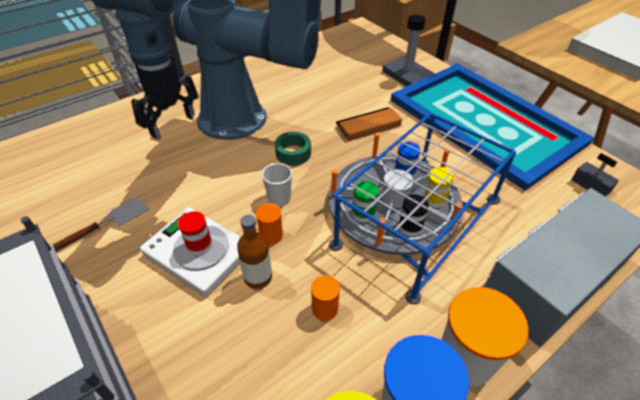

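The red lid's centre is at (442.6,245.8), against (441.8,245.0) expected for a pot upright at the pan's centre, so it is about 2 mm off. The other four pots are in the carousel, and the cup and bottle haven't moved. Handing in.

```bash
python3 -c "
from bench import ctrl
print(ctrl.hand_in())"
```

```text
the job is handed in; nothing more can be done
None
```

I turned the carousel about 130° counter-clockwise in two sweeps, each with a push post held loosely between the fingers. That brought the red pot to the open front, about 5 mm from the front spot. I then lifted the pot out, lowered it onto the scale's pan until the wrist force showed contact, released it and backed the arm away. The job was handed in at about 20 s of the 72 s allowed.

**Last checks:**
- **Red pot:** it stands upright about 2 mm from the pan's centre in the top picture.
- **Other pots:** all four stand upright in the carousel.
- **Cup and bottle:** both look unmoved in the pictures.
- **Robot:** the gripper is clear of everything.

**Disagreement:** after the placing, the trained network's "pot_red" hits in the top picture were only the two orange look-alikes and missed the red pot. I therefore checked the red pot's position from its lid in the picture. The hand-in gave no verdict.

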